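# Dock the full slide box

### The arm

A 7-joint arm with a two-finger parallel gripper is mounted at the origin on the work surface. World frame = base frame: x ahead of the robot, y to its left, z up, the work surface at z = 0. Lengths are in m, angles in rad, forces in N, time in s.
With the tool pointing down it reaches from about 0.4 to 0.9 m from the base axis. Payload 5.6 kg.
Tool frame: the origin (TCP) lies on the centre line of the jaws, within the pads' length; the fingertips stand bot.tip_reach ahead of it and the grasp point (between the pads) lies 6 mm ahead of it (bot.tip_reach is the distance from the TCP to the fingertips, in m); z points along the fingers, y is the direction in which the jaws open and shut (so a half turn about z gives the same grasp; the last joint's range is limited). The gripper opens to 92 mm and grips with 3 to 60 N. Pads are 20 mm wide; open, the fingers measure 128 mm over their backs; the gripper's body (75 mm by 189 mm) begins 69 mm behind the grasp point.
Start: joints at [-1.226, 0.468, -0.012, 1.603, 0.006, 1.071, -0.056], TCP at [0.246, 0.602, 0.24] pointing down, gripper open.
Joint ranges: [-2.53, 2.53], [-0.31, 2.02], [-1.57, 1.55], [0.28, 2.44], [-1.29, 4.43], [0.15, 1.84], [-2.92, 2.92]. Speed limits (rad/s): [2.57, 2.57, 3.14, 3.14, 3.14, 3.14, 3.14].

### API

Orientations are given as [roll, pitch, yaw] about the fixed x, y, z axes, in that order (R = Rz(yaw) Ry(pitch) Rx(roll)).
In Python, from workcell import bot gives the robot as it stands.
- The arm moves only by the tool move_arm, never from a script. Its argument "rows" is a list that holds one entry, the list of rows, each a list of 7 numbers: the closure, from 0 (fully open) to 1 (shut), then the shift along the tool's x, y, z in mm, then the turn, a rotation vector about the tool's x, y, z in degrees. A call has 1 to 12 rows; each row is the pose to reach, as a shift and turn from the pose commanded when the call began, along the tool's axes at that moment; what a row does not reach only later rows make up. A row lasts 1/10 s, in which the tool goes at most 50 mm and 8.59 degrees, less where a joint would pass 70% of its speed; a pose out of reach is approached as far as the arm can. A call with a gripper value outside its range is refused whole. The fingers move at their own pace and stop on an object; "force" is the grip in N (left out, the last holds). Time passes only in rows, so rows that repeat a pose let the fingers close. It gives the time, the measured TCP pose, the force and the opening at its end, in the units of the state.
- bot.get_obs(): the state, without advancing time (a new reading comes with each control period).
- bot.read_camera(name): name is "scene" or "side" or "wrist"; returns (picture, depth): 400x640x3 uint8, red, green, blue; 400x640 float32, m along the optical axis (not along the pixel's ray), 0 where there is no reading.
- bot.get_calibration(name): a dict with "K" (3x3 intrinsics, pixels), "distortion" ([k1, k2, p1, p2, k3] as OpenCV has them; the pictures are not rectified), "camera_from_world" (4x4, takes a point from world to camera coordinates); the wrist camera has in their place "tool_from_camera" (4x4, takes a point from camera to tool coordinates, whose origin is the TCP and whose axes are the flange's). Camera axes: x right, y down, z forward; pixel columns grow to the right and rows downward; lengths in m; the calibration is good to about 2 mm. A picture is of the moment at which its call begins: read the wrist's pose just before it. get_calibration takes no time and is no camera call.
- bot.finish_job(): hands the job in, once; it reports no verdict.
The state is a dict: "t": time; "joint_pos": joint angles; "joint_velocities": joint speeds; "effort": joint torques, N m; "eef_pos": TCP position; "orientation": TCP orientation; "force": force on the tool from outside, world axes, zero at the start; "torque": the same for the moment, N m; "width": finger opening in m.
Only numpy, scipy, OpenCV 4.12 (cv2) and the standard library are available. Lean on these libraries where they do the work, as an engineer would, in place of code of your own. Each camera call takes 0.05 s, during which the arm holds its last target. There are 200 camera calls.

### The job

Three identical shut slide boxes stand in a row on the lab bench: one is packed with glass slides, the other two are empty, and only their weight tells. Feel which one is full by nudging them, then slide that one along the bench and straight into the dock, mouth to back, until it is fully home against the back stop. Leave the two empty boxes lying flat on the bench outside the dock, and do not shift or knock over the jar, the petri dishes or the tip box.

Things in the scene. Friction and masses are not known exactly. Their poses are not given: they have to be found in the camera images.
- box_a: shut opaque blue plastic slide box with a white paper label on its lid, 90 (its x) x 120 (its y) x 36 mm high, too wide to grip; origin at the centre of its underside. Empty it weighs about 0.14 kg, full 0.6 to 0.75 kg; which of the three is full changes every time. It stands with x roughly away from the robot; either end may enter the dock first
- box_b: identical to box_a, placed elsewhere in the row
- box_c: identical to box_a, placed elsewhere in the row
- dock: low aluminium channel fixed to the bench, no floor or roof; the box slides in along the dock's +y, long side along it. 94 mm wide (x) between walls 12 mm thick, 30 mm high; 120 mm deep from mouth to back stop; flared guides reach 18 mm out (-y) of the mouth, opening to about 112 mm. A white block 45 mm high stands behind the stop. Origin: centre of the mouth, at bench height
- dock_home (a point): where the centre of the underside of a box lies when it is fully home: on the channel's centreline, 60 mm inside the mouth; axes as the dock's. The box's outer end is then flush with the mouth
- jar: clear jar with orange cap, 66 mm across, 62 mm high, origin at the centre of its underside; leave alone
- dishes: stack of three clear shut petri dishes, one piece, 94 mm across, 49 mm high, origin at the centre of its underside; leave alone
- tip_box: red pipette-tip box with white lid, 85 (x) x 120 (y) x 57 mm high, origin at the centre of its underside; leave alone
There are look-alikes about, which are no part of the job. Leave any purple look-alike of the box_a alone.

How it is judged:
At the end, for the whole second after the job is handed in: The full box (over 3 N of contact force) rests in the dock within 5 mm of home along the channel, 6 mm across and 0.08 rad; all three boxes lie flat on the bench, still, tilt under 0.06 rad; jar, dishes and tip box never shifted over 25 mm or tipped (((contact force between box_a and anything else above 3 N and y of box_a in the frame of dock_home between -0.005 and 0.004 m and x of box_a in the frame of dock_home between -0.006 and 0.006 m and angle between the y axis of box_a and the y axis of dock, either way round below 0.08 rad) or (contact force between box_b and anything else above 3 N and y of box_b in the frame of dock_home between -0.005 and 0.004 m and x of box_b in the frame of dock_home between -0.006 and 0.006 m and angle between the y axis of box_b and the y axis of dock, either way round below 0.08 rad) or (contact force between box_c and anything else above 3 N and y of box_c in the frame of dock_home between -0.005 and 0.004 m and x of box_c in the frame of dock_home between -0.006 and 0.006 m and angle between the y axis of box_c and the y axis of dock, either way round below 0.08 rad)) and angle between each of box_a, box_b, box_c's own z axis and vertical below 0.06 rad and height (world z) of box_a between -0.01 and 0.01 m and height (world z) of box_b between -0.01 and 0.01 m and height (world z) of box_c between -0.01 and 0.01 m and linear speed of each of box_a, box_b, box_c below 0.02 m/s); the robot touches nothing.
It fails at once if the jar is shifted by more than 25 mm or tipped (distance of jar from where it was at the start of the episode above 0.025 m or angle between jar's own z axis and vertical above 0.25 rad).
It fails at once if the dishes is shifted by more than 25 mm or tipped (distance of dishes from where it was at the start of the episode above 0.025 m or angle between dishes's own z axis and vertical above 0.25 rad).
It fails at once if the tip box is shifted by more than 25 mm or tipped (distance of tip_box from where it was at the start of the episode above 0.025 m or angle between tip_box's own z axis and vertical above 0.25 rad).
It also fails if it takes over 54 s, if anything falls off the work surface, if the arm or the gripper's body presses on something with over 40 N, if the wrist force passes 120 N, or if a joint passes its speed limit or range.

## Working session

There is one attempt and no reset: what is moved stays moved. The work goes in short steps, Python scripts to look and compute and a tool call to move; the robot and the scene stay as the last step left them, time stands still between calls to the robot, and variables do not carry over. Pictures are saved under pics/ and viewed, about 8 in all and at most 12, crops included, and the job is handed in when it is done.

Besides the shell and the picture viewer there is one more tool, called after "Emit:" as name(argument=value, ...), one argument or row to a line, values as JSON. move_arm: Moves the arm, as the interface text tells. Its arguments: {"type":"object","properties":{"rows":{"type":"array"},"force":{"type":"number"}},"required":["rows"]}

```bash
mkdir -p pics; ls
python3 - <<'E'
from workcell import bot
import cv2,numpy as np
np.set_printoptions(precision=4,suppress=True)
print(bot.get_obs(),bot.tip_reach)
for n in ("scene","side"):
    im,d=bot.read_camera(n); np.savez(f'{n}0.npz',im=im,d=d)
    cv2.imwrite(f'pics/{n}0.png',im[:,:,::-1]); c=bot.get_calibration(n); print(n,c)
print(bot.get_calibration("wrist"))
E
```

```text
pics
{'t': 0.0, 'joint_pos': array([-1.226 ,  0.4684, -0.0116,  1.6036,  0.006 ,  1.0714, -0.0563]), 'joint_velocities': array([-0.0004,  0.0012, -0.0005, -0.0015,  0.0003,  0.0003, -0.0008]), 'effort': array([ -0.0003, -52.0573,  -0.0125, -24.3749,  -0.0566,   0.0174,
         0.0002]), 'eef_pos': array([0.2456, 0.6012, 0.2387]), 'orientation': array([-3.1399,  0.0001,  2.7538]), 'force': array([ 0.3728, -0.5323, -0.049 ]), 'torque': array([-0.0112, -0.0295,  0.0075]), 'width': 0.0920115410954835} 0.025
scene {'K': array([[440.3008,   0.    , 318.7514],
       [  0.    , 440.3008, 202.9371],
       [  0.    ,   0.    ,   1.    ]]), 'distortion': array([-0.0849,  0.    ,  0.    ,  0.    ,  0.    ]), 'camera_from_world': array([[-0.744 ,  0.668 ,  0.0142,  0.4391],
       [ 0.5248,  0.5974, -0.6064, -0.209 ],
       [-0.4135, -0.4438, -0.795 ,  1.49  ],
       [ 0.    ,  0.    ,  0.    ,  1.    ]])}
side {'K': array([[392.4306,   0.    , 318.611 ],
       [  0.    , 392.4306, 196.4769],
       [  0.    ,   0.    ,   1.    ]]), 'distortion': array([0.0317, 0.    , 0.    , 0.    , 0.    ]), 'camera_from_world': array([[-0.994 , -0.1094,  0.0065,  0.4989],
       [-0.0853,  0.7347, -0.673 ,  0.1245],
       [ 0.0689, -0.6695, -0.7396,  0.9089],
       [ 0.    ,  0.    ,  0.    ,  1.    ]])}
{'K': array([[343.3084,   0.    , 318.5956],
       [  0.    , 343.3084, 204.261 ],
       [  0.    ,   0.    ,   1.    ]]), 'distortion': array([-0.0078,  0.    ,  0.    ,  0.    ,  0.    ]), 'tool_from_camera': array([[ 0.    , -0.9698, -0.2441,  0.0678],
       [ 1.    ,  0.0001, -0.0001, -0.0002],
       [ 0.0002, -0.2441,  0.9698, -0.145 ],
       [ 0.    ,  0.    ,  0.    ,  1.    ]])}
```

View pics/scene0.png

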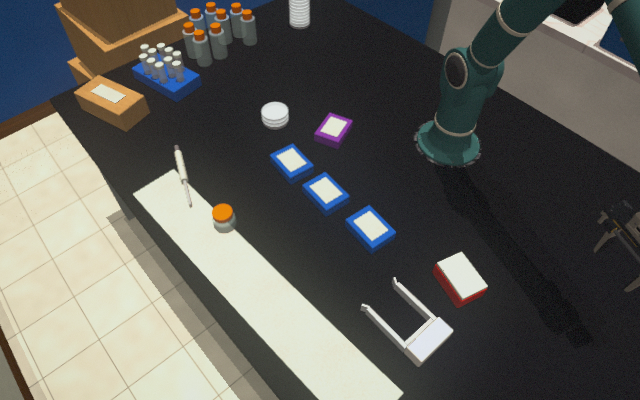

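View pics/side0.png

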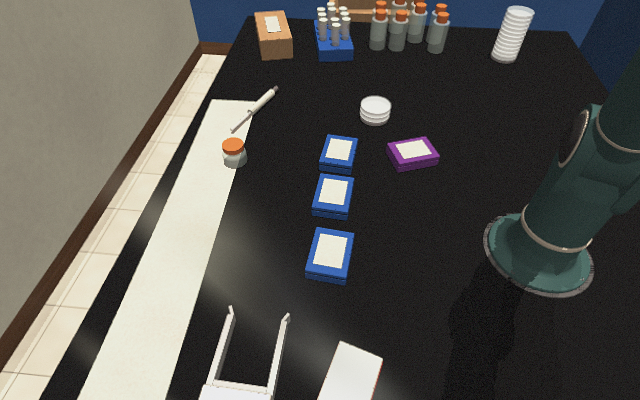

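The scene view shows the three blue boxes at about (292,162), (326,192) and (370,228). The dock mouth is at (380,290) and its back block at (430,340). The tip box is at (460,278), jar (223,217), dishes (275,115) and the purple decoy at (333,128). The side view agrees with this. Next I measure.

```bash
cat > h.py <<'E'
import numpy as np,cv2
from workcell import bot
np.set_printoptions(precision=4,suppress=True)
def rays(n,px):
    c=bot.get_calibration(n);T=c['camera_from_world'];R,t=T[:3,:3],T[:3,3]
    u=cv2.undistortPoints(np.float32(px).reshape(-1,1,2),c['K'],c['distortion']).reshape(-1,2)
    return -R.T@t,np.c_[u,np.ones(len(u))]@R
def plane(n,px,z):
    o,d=rays(n,px); return o+d*((z-o[2])/d[:,2])[:,None]
def tri(pa,pb):
    A=[];b=[]
    for n,p in (('scene',pa),('side',pb)):
        o,d=rays(n,[p]);d=d[0]/np.linalg.norm(d[0]);P=np.eye(3)-np.outer(d,d);A.append(P);b.append(P@o)
    return np.linalg.lstsq(np.vstack(A),np.hstack(b),rcond=None)[0]
def cloud(n,d):
    v,u=np.mgrid[:d.shape[0],:d.shape[1]];o,r=rays(n,np.c_[u.ravel(),v.ravel()])
    return (o+r*d.reshape(-1,1)).reshape(*d.shape,3)
def comps(m,amin,amax):
    k,_,s,c=cv2.connectedComponentsWithStats(m.astype('uint8'));
    return [(c[i],s[i]) for i in range(1,k) if amin<s[i,4]<amax]
def hsv(im): return cv2.cvtColor(im,cv2.COLOR_RGB2HSV)
def boxes(n,im):
    H=hsv(im);m=cv2.inRange(H,(100,120,50),(125,255,255));out=[]
    m=cv2.morphologyEx(m,cv2.MORPH_CLOSE,np.ones((3,3)))
    cs,hi=cv2.findContours(m,cv2.RETR_CCOMP,cv2.CHAIN_APPROX_NONE)
    for c,h in zip(cs,hi[0]):
        if h[3]>=0 and cv2.contourArea(c)>150:   # hole = label
            M=cv2.moments(c);px=(M['m10']/M['m00'],M['m01']/M['m00'])
            P=plane(n,c.reshape(-1,2),.036)[:,:2]
            r=cv2.minAreaRect((P*1000).astype('float32'));q=cv2.boxPoints(r)
            e=[q[1]-q[0],q[2]-q[1]];e=max(e,key=np.linalg.norm)
            yaw=(np.degrees(np.arctan2(e[1],e[0])))%180-90
            out.append((np.array(px),np.array(r[0]),sorted(r[1]),yaw))
    return out
E
python3 - <<'E'
from h import *
B={}
for n in ('scene','side'):
    z=np.load(n+'0.npz');im,d=z['im'],z['d'];C=cloud(n,d)
    B[n]=boxes(n,im)
    for b in B[n]:
        u,v=b[0].astype(int);print(n,b[0],b[1],np.array(b[2]),'yaw of long axis vs y',b[3],'depthz',np.median(C[v-2:v+3,u-2:u+3],axis=(0,1)))
    Z=C[:,:,2]
    # dock and other things from heights
    for nm,(x0,x1,y0,y1) in dict(dockpts=(.4,.8,.2,.6)).items(): pass
    m=(Z>.015)&(Z<.2)&(d>0)&(C[...,0]>.3)&(C[...,0]<.95)&(abs(C[...,1])<.7)
    for c,s in comps(m,100,20000):
        mm=np.zeros_like(m);mm[s[1]:s[1]+s[3],s[0]:s[0]+s[2]]=1;mm&=m
        P=C[mm];print('  comp',c,s[4],P.min(0),P.max(0),'p95z',np.percentile(P[:,2],90))
for a in B['scene']:
    b=min(B['side'],key=lambda b:np.linalg.norm(b[1]-a[1]));print('tri',tri(a[0],b[0]))
# top-down height map
G=np.zeros((560,800,3),np.uint8)  # x .35-.95? cols=y, rows=x at 1.5mm? 
def pix(P): return ((.95-P[...,0])/.00125).astype(int),((.6-P[...,1])/.00125).astype(int)
for n in ('side','scene'):
    z=np.load(n+'0.npz');C=cloud(n,z['d']);r,c=pix(C);ok=(z['d']>0)&(r>=0)&(r<560)&(c>=0)&(c<800)&(C[...,2]<.2)
    zz=np.clip(C[...,2]*4000,0,255)
    G[r[ok],c[ok],0 if n=='side' else 1]=np.maximum(20,zz[ok])
cv2.imwrite('pics/top.png',G)
E
```

```text
scene [370.5273 225.4024] [467.9824  79.3355] [67.5905 90.4494] yaw of long axis vs y -5.270912 depthz [0.4682 0.0797 0.0364]
scene [325.5995 189.8702] [476.3945 -98.2009] [68.5196 90.5415] yaw of long axis vs y -4.858322 depthz [ 0.4758 -0.1003  0.0355]
scene [291.1378 159.493 ] [ 474.6105 -259.999 ] [69.998  93.1466] yaw of long axis vs y -7.1516495 depthz [ 0.474  -0.26    0.0364]
  comp [274.4625 113.6124] 547 [ 0.3312 -0.5148  0.0151] [ 0.4255 -0.4168  0.0534] p95z 0.05038929774525278
  comp [325.5918 136.2772] 267 [ 0.3001 -0.32    0.0152] [ 0.3435 -0.22    0.0396] p95z 0.0364491966447817
  comp [181.2526 168.7439] 285 [ 0.7028 -0.5775  0.015 ] [ 0.8042 -0.3378  0.0304] p95z 0.023882400082007083
  comp [291.0371 162.1388] 944 [ 0.4242 -0.323   0.015 ] [ 0.5252 -0.148   0.0427] p95z 0.038136919694148785
  comp [325.1814 192.0752] 1130 [ 0.4281 -0.2057  0.015 ] [ 0.5264 -0.0348  0.0438] p95z 0.03829205032913974
  comp [223.4459 216.5275] 527 [ 0.728  -0.2467  0.0155] [ 0.7921 -0.1819  0.0676] p95z 0.06363124526780484
  comp [369.858  227.5603] 1310 [0.4175 0.0145 0.0151] [0.5185 
[... 975 characters left out ...]
9712] 555 [ 0.7274 -0.2481  0.0152] [ 0.7917 -0.1832  0.0659] p95z 0.06340171672173907
  comp [395.7327 152.7898] 333 [ 0.3    -0.3152  0.0156] [ 0.3421 -0.2197  0.0403] p95z 0.037665535154155605
  comp [332.559  195.0007] 1465 [ 0.4283 -0.1616  0.0153] [ 0.5262 -0.0335  0.0404] p95z 0.03816019660206933
  comp [329.5503 254.2553] 2068 [0.4189 0.017  0.0151] [0.5174 0.1427 0.0404] p95z 0.03816150735741282
  comp [241.3696 369.9308] 2370 [0.5346 0.2267 0.0151] [0.6585 0.4012 0.0491] p95z 0.04589581455432755
  comp [350.7838 374.5643] 2697 [0.3543 0.2851 0.0405] [0.4634 0.3836 0.0613] p95z 0.05903837192455735
tri [0.4681 0.0803 0.0364]
tri [ 0.4768 -0.0969  0.0374]
tri [ 0.4755 -0.2581  0.038 ]
```

View pics/top.png

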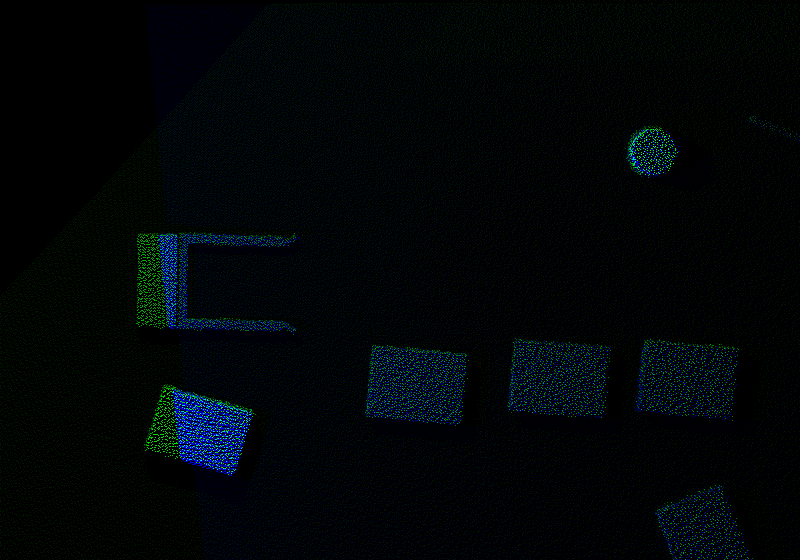

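The height map shows the dock opening toward -y: walls at rows 239 and 324, mouth flare at col 296, and its back at col 186. The three boxes lie in a row with their long axes along y, about -5° off. I'll fit the dock more precisely and work out the first move.

```bash
cat >> h.py <<'E'
from scipy.spatial.transform import Rotation as Ro
def rel(x,y,z,yawdeg,ref=None):
    """shift mm + turn deg from the current measured (or given) pose to a tool-down pose"""
    o=bot.get_obs();p=o['eef_pos'];R=Ro.from_euler('xyz',o['orientation'])
    if ref: p=np.array(ref[:3]);R=Ro.from_euler('xyz',[np.pi,0,np.radians(ref[3])])
    T=Ro.from_euler('xyz',[np.pi,0,np.radians(yawdeg)])
    return np.round(R.inv().apply(np.array([x,y,z])-p)*1000,1),np.round(np.degrees((R.inv()*T).as_rotvec()),1)
E
python3 - <<'E'
from h import *
for n in ('scene','side'):
    z=np.load(n+'0.npz');C=cloud(n,z['d']).reshape(-1,3);C=C[z['d'].ravel()>0]
    z_=C[:,2];t=(z_>.025)&(z_<.035)
    for nm,a,b in (('out',.635,.665),('in',.53,.56)):
        P=C[t&(C[:,0]>a)&(C[:,0]<b)&(C[:,1]>.255)&(C[:,1]<.36)]
        k=np.polyfit(P[:,1]-.3,P[:,0],1);print(n,nm,len(P),'x at y=.3',k[1],'range',np.percentile(P[:,0],[3,97]),'slope deg',np.degrees(-np.arctan(k[0])))
    P=C[(z_>.02)&(z_<.036)&(C[:,0]>.57)&(C[:,0]<.63)&(C[:,1]>.3)&(C[:,1]<.42)];print('stop y',np.percentile(P[:,1],[2,10,50,90,98]))
    k=C[(z_>.02)&(z_<.036)&(C[:,0]>.53)&(C[:,0]<.67)&(C[:,1]>.2)&(C[:,1]<.27)];print('flare y',np.percentile(k[:,1],[1,3,10]))
    P=C[(z_>.02)&(z_<.06)&(C[:,0]>.34)&(C[:,0]<.48)&(C[:,1]>.27)&(C[:,1]<.43)]; print('tip',P.min(0),P.max(0))
print(rel(.405,.0845,.11,175))
E
```

```text
scene out 215 x at y=.3 0.6498709577041423 range [0.6433 0.6569] slope deg -1.7630732090884282
scene in 198 x at y=.3 0.544396910127669 range [0.5371 0.5517] slope deg -2.134333124197786
stop y [0.3659 0.3675 0.3723 0.3759 0.3776]
flare y [0.2309 0.2317 0.2357]
tip [0.3569 0.2809 0.0201] [0.4689 0.4195 0.06  ]
side out 423 x at y=.3 0.6490635338976618 range [0.6427 0.6562] slope deg -2.2517077727242154
side in 403 x at y=.3 0.5434237024308772 range [0.5377 0.5498] slope deg -1.3907000676346337
stop y [0.366  0.367  0.3705 0.3739 0.375 ]
flare y [0.2285 0.2308 0.2355]
tip [0.3543 0.2851 0.0405] [0.4634 0.3836 0.06  ]
(array([-342.9, -417.9,  129.5]), array([ -0.1,  -0. , -17.2]))
```

Emit:
move_arm(
  rows=[
    [[0.3, -30, -37, 10, 0, 0, -2], [0.3, -60, -74, 20, 0, 0, -4], [0.3, -91, -111, 34, 0, 0, -6], [0.3, -122, -148, 46, 0, 0, -8], [0.3, -152, -186, 58, 0, 0, -10], [0.3, -183, -223, 69, 0, 0, -12], [0.3, -213, -260, 81, 0, 0, -14], [0.3, -244, -297, 92, 0, 0, -16], [0.3, -274, -334, 104, 0, 0, -17], [0.3, -305, -372, 115, 0, 0, -17], [0.3, -330, -402, 126, 0, 0, -17], [0.3, -343, -418, 129, 0, 0, -17]],
  ],
)

```text
t: 1.3
eef_pos: [0.4051, 0.0815, 0.1097]
orientation: [-3.14, -0.001, 3.046]
force: [-0.0, 0.7, 0.4]
width: 0.0643
```

Run:
```python
from h import *
o=bot.get_obs();print(o['t'],o['eef_pos'],o['orientation'],o['force'],o['width'],o['joint_pos'])
print(rel(.405,.0845,.034,175))
```

```text
1.3 [0.4051 0.0815 0.1097] [-3.14   -0.0015  3.0462] [-0.0403  0.6973  0.4009] 0.06425555059403518 [-0.3925  0.2842  0.1272  2.2658 -0.0616  0.5966  1.256 ]
(array([ 0.2,  3.1, 75.6]), array([-0.1, -0.1, -0.5]))
```

Emit:
move_arm(
  rows=[
    [[0.3, 0, 2, 25, 0, 0, 0], [0.3, 0, 2, 50, 0, 0, 0], [0.3, 0, 2, 68, 0, 0, 0], [0.3, 0, 2, 76, 0, 0, 0], [0.3, 0, 2, 76, 0, 0, 0], [0.3, 0, 2, 76, 0, 0, 0], [0.3, 0, 2, 76, 0, 0, 0]],
  ],
)

```text
t: 2.0
eef_pos: [0.4061, 0.0873, 0.0354]
orientation: [3.141, 0.002, 3.051]
force: [0.4, 0.6, 0.4]
width: 0.0642
```

Emit:
move_arm(
  rows=[
    [[0.3, -3, 0, 0, 0, 0, 0], [0.3, -5, 0, 0, 0, 0, 0]],
  ],
)

```text
t: 2.2
eef_pos: [0.4112, 0.0868, 0.0352]
orientation: [3.141, 0.002, 3.051]
force: [0.3, 0.0, -0.0]
width: 0.0643
```

Emit:
move_arm(
  rows=[
    [[0.3, -3, 0, 0, 0, 0, 0], [0.3, -6, 0, 0, 0, 0, 0]],
  ],
)

```text
t: 2.4
eef_pos: [0.4163, 0.086, 0.0347]
orientation: [-3.142, -0.001, 3.051]
force: [-1.0, 0.2, 0.9]
width: 0.0644
```

Emit:
move_arm(
  rows=[
    [[0.3, -3, 0, 0, 0, 0, 0], [0.3, -6, 0, 0, 0, 0, 0]],
  ],
)

```text
t: 2.6
eef_pos: [0.4224, 0.0854, 0.0345]
orientation: [-3.141, -0.001, 3.05]
force: [-1.6, 0.5, 1.1]
width: 0.0643
```

Emit:
move_arm(
  rows=[
    [[0.3, -3, 0, 0, 0, 0, 0], [0.3, -6, 0, 0, 0, 0, 0]],
  ],
)

```text
t: 2.8
eef_pos: [0.4286, 0.0849, 0.0345]
orientation: [-3.142, -0.0, 3.05]
force: [-0.7, -0.0, -0.2]
width: 0.0643
```

Emit:
move_arm(
  rows=[
    [[0.3, -3, 0, 0, 0, 0, 0], [0.3, -6, 0, 0, 0, 0, 0]],
  ],
)

```text
t: 3.0
eef_pos: [0.4347, 0.0844, 0.0345]
orientation: [3.142, 0.0, 3.05]
force: [-0.8, -0.5, 0.7]
width: 0.0642
```

Emit:
move_arm(
  rows=[
    [[0.3, 15, 0, 0, 0, 0, 0], [0.3, 25, 0, -25, 0, 0, 0], [0.3, 25, -35, -45, 0, 0, 0], [0.3, 20, -75, -45, 0, 0, 0], [0.3, 15, -115, -45, 0, 0, 0], [0.3, 9, -155, -45, 0, 0, 0], [0.3, 8, -178, -35, 0, 0, 0], [0.3, 8, -178, -15, 0, 0, 0], [0.3, 8, -178, 0, 0, 0, 0], [0.3, 8, -178, 0, 0, 0, 0], [0.3, 8, -178, 0, 0, 0, 0], [0.3, 8, -178, 0, 0, 0, 0]],
  ],
)

```text
t: 4.2
eef_pos: [0.4109, -0.0921, 0.0352]
orientation: [-3.142, 0.001, 3.051]
force: [-0.4, -0.6, -0.4]
width: 0.0648
```

Emit:
move_arm(
  rows=[
    [[0.3, -3, 0, 0, 0, 0, 0], [0.3, -5, 0, 0, 0, 0, 0]],
  ],
)

```text
t: 4.4
eef_pos: [0.416, -0.0925, 0.0352]
orientation: [-3.142, 0.002, 3.051]
force: [0.2, 0.2, -0.1]
width: 0.0642
```

Emit:
move_arm(
  rows=[
    [[0.3, -3, 0, 0, 0, 0, 0], [0.3, -6, 0, 0, 0, 0, 0]],
  ],
)

```text
t: 4.6
eef_pos: [0.4215, -0.0931, 0.0348]
orientation: [3.142, 0.0, 3.051]
force: [-1.9, 0.4, -0.1]
width: 0.0643
```

Emit:
move_arm(
  rows=[
    [[0.3, -3, 0, 0, 0, 0, 0], [0.3, -6, 0, 0, 0, 0, 0]],
  ],
)

```text
t: 4.8
eef_pos: [0.4269, -0.0936, 0.0345]
orientation: [3.142, -0.001, 3.05]
force: [-0.5, -0.1, 0.9]
width: 0.0643
```

Emit:
move_arm(
  rows=[
    [[0.3, -3, 0, 0, 0, 0, 0], [0.3, -6, 0, 0, 0, 0, 0]],
  ],
)

```text
t: 5.0
eef_pos: [0.4333, -0.0943, 0.0345]
orientation: [-3.142, 0.0, 3.05]
force: [-0.2, 0.1, -0.6]
width: 0.0641
```

Emit:
move_arm(
  rows=[
    [[0.3, -3, 0, 0, 0, 0, 0], [0.3, -6, 0, 0, 0, 0, 0]],
  ],
)

```text
t: 5.2
eef_pos: [0.4394, -0.0948, 0.0345]
orientation: [-3.142, 0.0, 3.05]
force: [0.1, 0.9, -0.3]
width: 0.0644
```

Emit:
move_arm(
  rows=[
    [[0.3, 15, 0, 0, 0, 0, 0], [0.3, 25, 0, -25, 0, 0, 0], [0.3, 25, -35, -45, 0, 0, 0], [0.3, 22, -75, -45, 0, 0, 0], [0.3, 18, -115, -45, 0, 0, 0], [0.3, 13, -150, -45, 0, 0, 0], [0.3, 13, -161, -35, 0, 0, 0], [0.3, 13, -161, -15, 0, 0, 0], [0.3, 13, -161, 0, 0, 0, 0], [0.3, 13, -161, 0, 0, 0, 0], [0.3, 13, -161, 0, 0, 0, 0], [0.3, 13, -161, 0, 0, 0, 0]],
  ],
)

```text
t: 6.4
eef_pos: [0.412, -0.2537, 0.0351]
orientation: [-3.141, 0.001, 3.051]
force: [-0.3, 0.3, 0.8]
width: 0.0641
```

Emit:
move_arm(
  rows=[
    [[0.3, -3, 0, 0, 0, 0, 0], [0.3, -5, 0, 0, 0, 0, 0]],
  ],
)

```text
t: 6.6
eef_pos: [0.4173, -0.2545, 0.0352]
orientation: [-3.141, 0.001, 3.051]
force: [0.2, -0.8, 0.1]
width: 0.0646
```

Emit:
move_arm(
  rows=[
    [[0.3, -3, 0, 0, 0, 0, 0], [0.3, -6, 0, 0, 0, 0, 0]],
  ],
)

```text
t: 6.8
eef_pos: [0.4208, -0.2548, 0.0346]
orientation: [3.141, -0.003, 3.049]
force: [-7.3, -1.1, 4.4]
width: 0.0644
```

Emit:
move_arm(
  rows=[
    [[0.3, -3, 0, 0, 0, 0, 0], [0.3, -6, 0, 0, 0, 0, 0]],
  ],
)

```text
t: 7.0
eef_pos: [0.4256, -0.2552, 0.0343]
orientation: [3.14, -0.006, 3.049]
force: [-7.6, 0.7, 6.1]
width: 0.0646
```

Emit:
move_arm(
  rows=[
    [[0.3, -3, 0, 0, 0, 0, 0], [0.3, -6, 0, 0, 0, 0, 0]],
  ],
)

```text
t: 7.2
eef_pos: [0.4314, -0.2556, 0.0343]
orientation: [3.14, -0.006, 3.049]
force: [-7.8, 0.1, 6.7]
width: 0.0642
```

Emit:
move_arm(
  rows=[
    [[0.3, -3, 0, 0, 0, 0, 0], [0.3, -6, 0, 0, 0, 0, 0]],
  ],
)

```text
t: 7.4
eef_pos: [0.4373, -0.2562, 0.0343]
orientation: [3.14, -0.006, 3.049]
force: [-7.5, 0.0, 6.8]
width: 0.0644
```

c is the full box: steady -7.6 N, against about -1 N for a and -0.6 N for b. I'll push it out to the dock's axis, turning it to the dock's yaw of about -1.9°.

Emit:
move_arm(
  rows=[
    [[0.3, -9, 1, 0, 0, 0, -0.4], [0.3, -18, 2, 0, 0, 0, -0.8], [0.3, -27, 2, 0, 0, 0, -1.2], [0.3, -36, 3, 0, 0, 0, -1.6], [0.3, -45, 4, 0, 0, 0, -2.0], [0.3, -54, 5, 0, 0, 0, -2.4], [0.3, -63, 6, 0, 0, 0, -2.8], [0.3, -71, 7, 0, 0, 0, -3.2], [0.3, -78, 7, 0, 0, 0, -3.4], [0.3, -83, 8, 0, 0, 0, -3.4], [0.3, -86, 8, 0, 0, 0, -3.4], [0.3, -86, 8, 0, 0, 0, -3.4]],
  ],
)

```text
t: 8.6
eef_pos: [0.5274, -0.2563, 0.0347]
orientation: [-3.142, 0.001, 3.11]
force: [-1.8, 0.5, -0.5]
width: 0.0644
```

Emit:
move_arm(
  rows=[
    [[0.3, 12, 0, 0, 0, 0, 0], [0.3, 20, 0, -30, 0, 0, 0], [0.3, 20, 0, -70, 0, 0, 0], [0.3, 20, 0, -80, 0, 0, 0]],
  ],
)

```text
t: 9.0
eef_pos: [0.5087, -0.2572, 0.1189]
orientation: [-3.139, 0.008, 3.109]
force: [0.7, 0.0, -0.8]
width: 0.0646
```

Run:
```python
from h import *
for n in ('scene','side'):
    im,d=bot.read_camera(n);cv2.imwrite(f'pics/{n}1.png',im[:,:,::-1])
    for b in boxes(n,im): print(n,b[0],b[1],np.array(b[2]),b[3])
o=bot.get_obs();print(o['eef_pos'],o['orientation'])
```

```text
scene [364.469  229.2416] [489.4133  77.713 ] [69.2014 89.792 ] -5.19487
scene [320.4601 192.6773] [ 495.1448 -100.3921] [67.7624 90.7705] -4.460541
scene [264.302 176.888] [ 581.0372 -257.9257] [68.9564 91.733 ] -1.1153717
side [320.1921 248.7769] [490.1917  75.2674] [67.6816 89.2069] -5.2136
side [325.9319 189.9392] [ 494.809  -103.0468] [68.5104 91.2471] -4.5149307
side [300.0667 146.381 ] [ 582.7632 -260.8017] [69.7468 92.9656] -1.8488083
[ 0.508  -0.2565  0.117 ] [-3.1398  0.0056  3.1095]
```

View pics/side1.png

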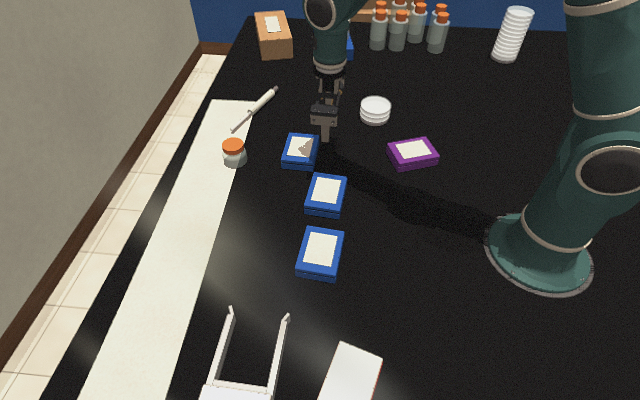

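The side view shows c at (300,147), set forward of b (326,190) and a (320,250). The jar at (233,150) is untouched. The nudged b and a would crowd c's path, so I'll push both back 35-40 mm from the far side.

Emit:
move_arm(
  rows=[
    [[0.3, -30, 25, 0, 0, 0, 0.5], [0.3, -55, 65, 0, 0, 0, 1], [0.3, -55, 110, 0, 0, 0, 2], [0.3, -55, 145, 10, 0, 0, 2.5], [0.3, -55, 151, 45, 0, 0, 2.5], [0.3, -55, 151, 75, 0, 0, 2.5], [0.3, -55, 151, 82, 0, 0, 2.5], [0.3, -50, 151, 82, 0, 0, 2.5], [0.3, -40, 151, 82, 0, 0, 2.5], [0.3, -28, 151, 82, 0, 0, 2.5], [0.3, -16, 151, 82, 0, 0, 2.5], [0.3, -4, 151, 82, 0, 0, 2.5]],
  ],
)

```text
t: 10.3
eef_pos: [0.5152, -0.1052, 0.0337]
orientation: [-3.142, 0.003, 3.066]
force: [2.0, -0.1, 1.6]
width: 0.0646
```

Emit:
move_arm(
  rows=[
    [[0.3, -10, 0, 0, 0, 0, 0], [0.3, -25, 0, -30, 0, 0, 0], [0.3, -45, 20, -48, 0, 0, 0], [0.3, -58, 60, -48, 0, 0, 0], [0.3, -52, 100, -48, 0, 0, 0], [0.3, -45, 140, -48, 0, 0, 0], [0.3, -40, 175, -40, 0, 0, 0], [0.3, -40, 178, -10, 0, 0, 0], [0.3, -40, 178, 0, 0, 0, 0], [0.3, -32, 178, 0, 0, 0, 0], [0.3, -20, 178, 0, 0, 0, 0], [0.3, -8, 178, 0, 0, 0, 0]],
  ],
)

```text
t: 11.5
eef_pos: [0.5366, 0.0708, 0.0335]
orientation: [3.142, 0.001, 3.064]
force: [0.3, -1.0, 0.0]
width: 0.0641
```

Run:
```python
from h import *
for n in ('scene','side'):
    im,d=bot.read_camera(n);cv2.imwrite(f'pics/{n}2.png',im[:,:,::-1])
    for b in boxes(n,im): print(n,b[0],b[1],np.array(b[2]),b[3])
o=bot.get_obs();print(o['t'],o['eef_pos'],o['orientation'],o['joint_pos'])
```

```text
scene [264.2985 176.9133] [ 581.1022 -257.927 ] [68.8263 91.733 ] -1.1153717
side [325.0914 249.4428] [479.2542  75.848 ] [68.4067 89.3272] -4.207939
side [340.8442 191.3197] [ 457.5334 -102.1438] [68.8722 90.7889] -4.7355804
11.6 [0.5351 0.0714 0.0333] [ 3.1415 -0.001   3.0654] [-0.2909  0.5891  0.1208  2.0019 -0.1274  0.5585  1.4126]
```

Emit:
move_arm(
  rows=[
    [[0.3, 10, 0, 0, 0, 0, 0], [0.3, 20, 0, 0, 0, 0, 0], [0.3, 25, 0, 0, 0, 0, 0], [0.3, 12, 0, 0, 0, 0, 0], [0.3, 0, 0, -35, 0, 0, 0], [0.3, -20, 0, -75, 0, 0, 0], [0.3, -40, 0, -95, 0, 0, 0]],
  ],
)

```text
t: 12.3
eef_pos: [0.578, 0.0691, 0.1305]
orientation: [3.141, 0.003, 3.066]
force: [1.4, -0.0, 0.8]
width: 0.0644
```

Run:
```python
from h import *
o=bot.get_obs();print(o['t'],o['eef_pos'],o['orientation'])
print(rel(.5796,-.344,.125,88.2))
```

```text
12.3 [0.578  0.0691 0.1305] [3.1407 0.0026 3.0664]
(array([ -32.7, -411.8,    5.2]), array([ 0.2,  0.1, 87.5]))
```

Emit:
move_arm(
  rows=[
    [[0.5, -3, -35, 0, 0, 0, 8], [0.5, -6, -70, 0, 0, 0, 16], [0.5, -9, -106, 0, 0, 0, 24], [0.5, -12, -143, 0, 0, 0, 32], [0.5, -15, -180, 0, 0, 0, 40], [0.5, -18, -217, 0, 0, 0, 48], [0.5, -21, -254, 0, 0, 0, 56], [0.5, -24, -291, 0, 0, 0, 64], [0.5, -27, -328, 0, 0, 0, 72], [0.5, -30, -365, 0, 0, 0, 80], [0.5, -33, -400, 4, 0, 0, 87], [0.5, -33, -412, 5, 0, 0, 87.5]],
  ],
)

```text
t: 13.5
eef_pos: [0.5767, -0.3482, 0.122]
orientation: [-3.14, 0.002, 1.533]
force: [-0.5, 0.1, -0.6]
width: 0.0462
```

Emit:
move_arm(
  rows=[
    [[0.5, 0, 0, 10, 0, 0, 0], [0.5, 0, 0, 10, 0, 0, 0]],
  ],
)

```text
t: 13.7
eef_pos: [0.578, -0.3417, 0.1105]
orientation: [-3.139, -0.003, 1.542]
force: [-0.2, 0.6, -1.4]
width: 0.0459
```

Run:
```python
from h import *
for n in ('scene','side'):
    im,d=bot.read_camera(n);cv2.imwrite(f'pics/{n}3.png',im[:,:,::-1])
    for b in boxes(n,im): print(n,b[0],b[1],np.array(b[2]),b[3])
o=bot.get_obs();print(o['t'],o['eef_pos'],o['orientation'])
print(rel(.5796,-.344,.034,88.2))
```

```text
scene [373.6777 223.0857] [454.5904  80.0514] [67.8149 89.4037] -4.116951
scene [329.9749 186.1051] [ 456.7557 -100.2375] [68.6997 92.4646] -5.2608566
scene [264.2338 176.8023] [ 581.7468 -259.1505] [68.9237 93.7469] -2.2539902
side [335.6362 251.235 ] [455.9587  77.834 ] [68.0282 89.2087] -4.4408493
side [340.8346 191.437 ] [ 457.3166 -102.0895] [69.3025 90.7844] -4.823456
side [300.0381 146.2899] [ 582.6704 -260.8654] [70.4195 92.5738] -1.3202362
13.8 [ 0.5791 -0.3416  0.1118] [-3.1406 -0.0025  1.5426]
(array([-2.6,  0.7, 77.8]), array([-0.1, -0.1,  0.2]))
```

Emit:
move_arm(
  rows=[
    [[0.5, -3, 1, 30, 0, 0, 0], [0.5, -3, 1, 60, 0, 0, 0], [0.5, -3, 1, 77, 0, 0, 0], [0.5, -3, 1, 77, 0, 0, 0], [0.5, 3, 1, 77, 0, 0, 0], [0.5, 9, 1, 77, 0, 0, 0], [0.5, 15, 1, 77, 0, 0, 0], [0.5, 23, 1, 77, 0, 0, 0], [0.5, 31, 1, 77, 0, 0, 0], [0.5, 40, 1, 77, 0, 0, 0], [0.5, 50, 1, 77, 0, 0, 0], [0.5, 60, 1, 77, 0, 0, 0]],
  ],
)

```text
t: 15.0
eef_pos: [0.582, -0.2864, 0.0371]
orientation: [3.139, 0.004, 1.538]
force: [-0.3, -5.0, 3.5]
width: 0.0458
```

Run:
```python
from h import *
for n in ('scene','side'):
    im,d=bot.read_camera(n)
    for b in boxes(n,im):
        if b[1][0]>500: print(n,b[0],b[1],np.array(b[2]),b[3])
o=bot.get_obs();print(o['t'],o['eef_pos'],o['orientation'],o['force'])
print(rel(.587,.02,.034,88.1))
```

```text
scene [272.4536 185.1604] [ 583.9368 -216.1663] [70.1713 93.2752] -1.7910538
side [297.3151 157.2346] [ 584.1483 -215.3203] [69.809  93.4218] -0.5606079
15.1 [ 0.5824 -0.2838  0.0366] [3.1398 0.0005 1.5401] [-0.116  -1.4437  1.9266]
(array([303.8,  -4.7,   2.5]), array([0.1, 0. , 0.1]))
```

Emit:
move_arm(
  rows=[
    [[0.5, 10, 0, 1, 0, 0, 0], [0.5, 22, 0, 2, 0, 0, 0], [0.5, 36, 0, 2, 0, 0, 0], [0.5, 50, 0, 2, 0, 0, 0], [0.5, 64, 0, 2, 0, 0, 0], [0.5, 78, -1, 2, 0, 0, 0], [0.5, 92, -1, 2, 0, 0, 0], [0.5, 106, -1, 2, 0, 0, 0], [0.5, 120, -1, 2, 0, 0, 0], [0.5, 134, -1, 2, 0, 0, 0], [0.5, 145, -1, 2, 0, 0, 0], [0.5, 152, -1, 2, 0, 0, 0]],
  ],
)

```text
t: 16.3
eef_pos: [0.5862, -0.1342, 0.0348]
orientation: [3.139, 0.003, 1.538]
force: [-0.7, -7.7, 4.4]
width: 0.046
```

Emit:
move_arm(
  rows=[
    [[0.5, 10, 0, 0, 0, 0, 0], [0.5, 22, 0, 0, 0, 0, 0], [0.5, 36, 0, 0, 0, 0, 0], [0.5, 50, -1, 0, 0, 0, 0], [0.5, 64, -1, 0, 0, 0, 0], [0.5, 78, -1, 0, 0, 0, 0], [0.5, 92, -1, 0, 0, 0, 0], [0.5, 106, -1, 0, 0, 0, 0], [0.5, 118, -1, 0, 0, 0, 0], [0.5, 128, -1, 0, 0, 0, 0], [0.5, 136, -1, 0, 0, 0, 0], [0.5, 140, -1, 0, 0, 0, 0]],
  ],
)

```text
t: 17.5
eef_pos: [0.5893, 0.0059, 0.0344]
orientation: [3.14, 0.002, 1.538]
force: [-0.7, -6.8, 4.6]
width: 0.0462
```

Run:
```python
from h import *
for n in ('scene','side'):
    im,d=bot.read_camera(n);cv2.imwrite(f'pics/{n}4.png',im[:,:,::-1])
    for b in boxes(n,im):
        if b[1][0]>500: print(n,b[0],b[1],np.array(b[2]),b[3])
o=bot.get_obs();print(o['t'],o['eef_pos'],o['orientation'],o['force'])
```

```text
scene [337.922 249.598] [589.9944  76.2887] [69.4889 90.1485] -1.6265411
side [274.7591 244.575 ] [591.5152  75.4665] [68.4832 89.5091] -1.7313461
17.6 [0.5892 0.0065 0.0342] [3.1403 0.0011 1.5384] [ 0.3313 -4.1184  2.7822]
```

View pics/scene4.png

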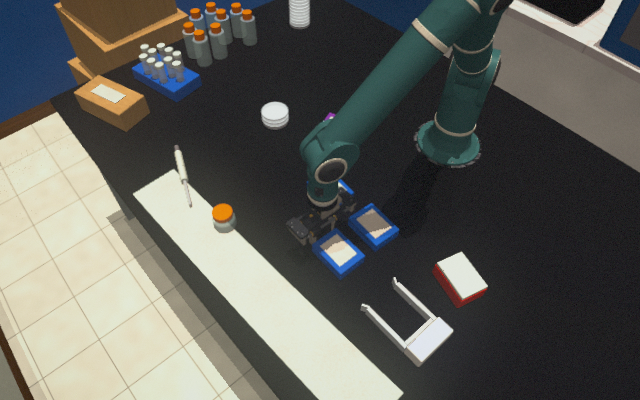

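The scene view shows the full box at (340,252), lined up with the dock mouth at (380,290). Box a is clear beside it at (374,225), and nothing else has moved. I'll push on along the dock's axis.

Emit:
move_arm(
  rows=[
    [[0.5, 10, 0, 0, 0, 0, 0], [0.5, 20, -1, 0, 0, 0, 0], [0.5, 32, -1, 0, 0, 0, 0], [0.5, 44, -1, 0, 0, 0, 0], [0.5, 56, -1, 0, 0, 0, 0], [0.5, 68, -1, 0, 0, 0, 0], [0.5, 80, -1, 0, 0, 0, 0], [0.5, 92, -1, 0, 0, 0, 0], [0.5, 104, -1, 0, 0, 0, 0], [0.5, 114, -1, 0, 0, 0, 0], [0.5, 122, -1, 0, 0, 0, 0], [0.5, 128, -1, 0, 0, 0, 0]],
  ],
)

```text
t: 18.8
eef_pos: [0.592, 0.1335, 0.0341]
orientation: [3.141, 0.002, 1.538]
force: [-0.1, -6.9, 6.1]
width: 0.046
```

Run:
```python
from h import *
for n in ('scene','side'):
    im,d=bot.read_camera(n);cv2.imwrite(f'pics/{n}5.png',im[:,:,::-1])
    for b in boxes(n,im):
        if b[1][0]>500: print(n,b[0],b[1],np.array(b[2]),b[3])
o=bot.get_obs();print(o['t'],o['eef_pos'],o['orientation'],o['force'])
```

```text
scene [371.2474 281.9062] [593.4357 203.9179] [68.4014 88.0956] -1.8165665
18.9 [0.5919 0.1349 0.0339] [3.1414 0.0007 1.5386] [ 1.1456 -4.2145  3.2745]
```

Emit:
move_arm(
  rows=[
    [[0.5, 8, 0, 0, 0, 0, 0], [0.5, 17, 0, 0, 0, 0, 0], [0.5, 26, 0, 0, 0, 0, 0], [0.5, 35, 0, 0, 0, 0, 0], [0.5, 44, 0, 0, 0, 0, 0], [0.5, 53, 0, 0, 0, 0, 0], [0.5, 62, 0, 0, 0, 0, 0], [0.5, 71, 0, 0, 0, 0, 0], [0.5, 79, 0, 0, 0, 0, 0], [0.5, 86, 0, 0, 0, 0, 0], [0.5, 91, 0, 0, 0, 0, 0], [0.5, 94, 0, 0, 0, 0, 0]],
  ],
)

```text
t: 20.1
eef_pos: [0.5948, 0.2274, 0.0339]
orientation: [-3.141, 0.002, 1.538]
force: [0.4, -7.8, 6.5]
width: 0.0458
```

Emit:
move_arm(
  rows=[
    [[0.5, 2, 0, 0, 0, 0, 0], [0.5, 4, 0, 0, 0, 0, 0], [0.5, 4, 0, 0, 0, 0, 0]],
  ],
)

```text
t: 20.4
eef_pos: [0.5949, 0.2312, 0.0338]
orientation: [-3.141, 0.002, 1.537]
force: [-0.3, -6.4, 5.4]
width: 0.0462
```

Emit:
move_arm(
  rows=[
    [[0.5, 2, 0, 0, 0, 0, 0], [0.5, 4, 0, 0, 0, 0, 0], [0.5, 4, 0, 0, 0, 0, 0]],
  ],
)

```text
t: 20.7
eef_pos: [0.595, 0.2352, 0.0338]
orientation: [-3.141, 0.002, 1.538]
force: [0.8, -6.5, 4.7]
width: 0.0464
```

Emit:
move_arm(
  rows=[
    [[0.5, 1, 0, 0, 0, 0, 0], [0.5, 2, 0, 0, 0, 0, 0], [0.5, 2, 0, 0, 0, 0, 0]],
  ],
)

```text
t: 21.0
eef_pos: [0.5951, 0.2356, 0.0338]
orientation: [-3.14, 0.004, 1.537]
force: [-0.5, -9.5, 6.0]
width: 0.0456
```

Emit:
move_arm(
  rows=[
    [[0.5, 1, 0, 0, 0, 0, 0], [0.5, 2, 0, 0, 0, 0, 0], [0.5, 2, 0, 0, 0, 0, 0]],
  ],
)

```text
t: 21.3
eef_pos: [0.5951, 0.2357, 0.0338]
orientation: [-3.14, 0.006, 1.536]
force: [-0.8, -12.5, 7.4]
width: 0.0459
```

It stalled at y = 0.2357 with the force climbing, so it is against the stop. I'll back off, lift clear and check.

Emit:
move_arm(
  rows=[
    [[0.5, -4, 0, 0, 0, 0, 0], [0.5, -12, 0, 0, 0, 0, 0], [0.5, -30, 0, 0, 0, 0, 0], [0.5, -50, 0, -30, 0, 0, 0], [0.5, -80, 0, -70, 0, 0, 0], [0.5, -120, 0, -100, 0, 0, 0], [0.5, -160, 0, -120, 0, 0, 0], [0.5, -200, 0, -130, 0, 0, 0], [0.5, -240, 0, -130, 0, 0, 0], [0.5, -240, 0, -130, 0, 0, 0]],
  ],
)

```text
t: 22.3
eef_pos: [0.5867, -0.0061, 0.1646]
orientation: [3.14, 0.002, 1.529]
force: [0.2, 0.6, 0.3]
width: 0.0462
```

Run:
```python
from h import *
for n in ('scene','side'):
    im,d=bot.read_camera(n);C=cloud(n,d);np.savez(n+'6.npz',im=im,d=d)
    for b in boxes(n,im): print(n,b[0],b[1],np.array(b[2]),b[3])
    P=C.reshape(-1,3)[d.ravel()>0]
    H=hsv(im);m=(cv2.inRange(H,(100,120,50),(125,255,255))>0)&(d>0)&(C[...,2]>.03)&(C[...,0]>.53)&(C[...,0]<.67)&(C[...,1]>.2)&(C[...,1]<.4)
    Q=C[m];print(n,'box top',len(Q),np.percentile(Q[:,:2],[1,99],axis=0).ravel())
    Z=(C[...,2]>.015)&(C[...,2]<.2)&(d>0)&(C[...,0]>.3)&(C[...,0]<.95)
    for c,s in comps(Z,100,20000):
        mm=np.zeros_like(Z);mm[s[1]:s[1]+s[3],s[0]:s[0]+s[2]]=1;mm&=Z;print('  ',c,C[mm].mean(0))
    if n=='side': cv2.imwrite('pics/e.png',cv2.resize(im[200:400,120:440,::-1],None,fx=2.4,fy=2.4,interpolation=cv2.INTER_CUBIC))
    else: cv2.imwrite('pics/f.png',cv2.resize(im[90:380,150:520,::-1],None,fx=2,fy=2,interpolation=cv2.INTER_CUBIC))
print(bot.get_obs()['t'])
```

```text
scene [399.9536 310.5571] [596.267  306.3441] [67.8087 87.5583] -2.088356
scene [373.4228 222.8539] [455.6058  79.0789] [70.9282 90.1301] -4.711609
scene box top 793 [0.5529 0.2475 0.6423 0.366 ]
   [109.9073   7.5932] [ 0.5017 -1.5087  0.0557]
   [195.9831  39.0265] [ 0.3717 -0.9617  0.0898]
   [215.4834  40.4924] [ 0.3199 -0.913   0.0788]
   [165.2121  70.5449] [ 0.5502 -0.887   0.0722]
   [111.3375 100.8557] [ 0.7799 -0.8718  0.0656]
   [274.4135 113.7013] [ 0.3848 -0.4567  0.0423]
   [180.0395 163.4167] [ 0.7415 -0.4914  0.0209]
   [335.9703 195.5176] [ 0.4835 -0.0472  0.0639]
   [310.3056 207.6389] [ 0.6203 -0.0017  0.171 ]
   [223.4148 216.5473] [ 0.7637 -0.207   0.0495]
   [373.0915 225.2292] [0.4611 0.0838 0.0343]
   [459.8012 278.2749] [0.4218 0.3538 0.0503]
   [408.4235 322.2164] [0.5967 0.3401 0.0357]
side [248.1088 347.5515] [597.2509 304.7895] [68.4511 88.5369] -1.0681
side [335.7248 251.2371] [455.7034  77.8637] [68.9408 89.2586] -4.307785
side [340.7658 191.3658] [ 457.5334 -102.1438] [68.8722 90.7889] -4.7355804
side box top 1478 [0.5528 0.2488 0.6411 0.3652]
   [378.6862  24.2967] [ 0.3768 -0.9277  0.0889]
   [394.7859  22.8178] [ 0.3151 -0.9636  0.0824]
   [335.5385  42.9949] [ 0.5307 -0.8307  0.0555]
   [374.6823 108.8375] [ 0.379  -0.4531  0.0422]
   [230.8994 157.5917] [ 0.7584 -0.1974  0.0347]
   [395.6839 152.7751] [ 0.3175 -0.2675  0.0325]
   [264.94  176.385] [0.6156 0.003  0.1724]
   [292.5963 180.2795] [0.5565 0.0076 0.1724]
   [340.0997 195.1878] [ 0.4583 -0.0895  0.0349]
   [335.0276 254.9714] [0.4564 0.0882 0.0355]
   [246.0759 358.4604] [0.5964 0.3243 0.0358]
   [350.788  374.5775] [0.4101 0.3393 0.057 ]
22.4
```

View pics/f.png

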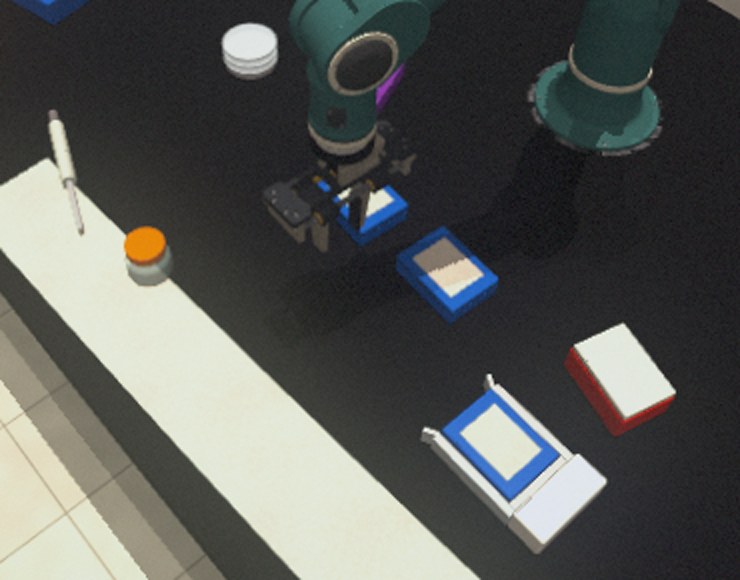

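View pics/e.png

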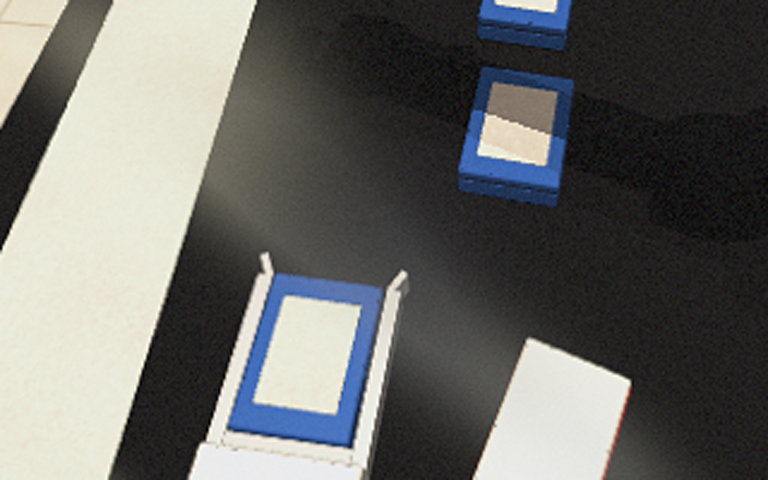

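Both views show the full box between the dock walls, touching the back stop with its outer end flush with the mouth. The empty boxes lie flat outside, and the jar, dishes and tip box are where they were. I'm handing in.

```bash
python3 -c "
from workcell import bot
print(bot.finish_job())"
```

```text
the job is handed in; nothing more can be done
None
```

The full box, c (the rightmost, at y ≈ -0.26), is in the dock against the back stop, and I handed the job in at about 22 s. No verdict was reported.

- **Finding the full box:** Nudging gave about 7.6 N for c, against about 1 N and 0.6 N for a and b.
- **Docking:** I pushed c out onto the dock's centreline and moved the two empty boxes back out of its way. I then slid c in with two fingers until it stopped moving and the force rose from about 6.5 N to 12.5 N.
- **Last checks, box c:** Both cameras put it within about 2 mm of home along the channel and 1 mm across. One view read its angle as about 2.1° and the other 1.1°, with the dock itself at about 1.9°; the limit is 4.6°.
- **Last checks, everything else:** The arm is clear of everything. The empty boxes lie flat outside the dock, though the arm partly hid box b in the last scene view, so that one rests on the side view. The jar, dishes and tip box show no movement.

No check failed.

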